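# Slide the tall crate into the corner stop

### The arm

A 7-joint arm with a two-finger parallel gripper is mounted at the origin on a cart in front of the work surface, level with it; the furniture and walls round the work are solid. World frame = base frame: x ahead of the robot, y to its left, z up, the work surface at z = 0. Lengths are in mm, angles in degrees, forces in N, time in s.
With the tool pointing down it reaches from about 425 to 825 mm from the base axis. Payload 3.6 kg.
Tool frame: the origin (TCP) lies at the centre of the arm's flange, where the gripper is bolted on; the fingertips stand arm.tcp_to_tips ahead of it and the grasp point (between the pads) lies 155 mm ahead of it (arm.tcp_to_tips is the distance from the TCP to the fingertips, in mm); z points along the fingers, y is the line along which they close (so a half turn about z gives the same grasp; the last joint's range is limited). The gripper opens to 85 mm and grips with 20 to 120 N. Pads are 22 mm wide; open, the fingers measure 114 mm over their backs; the gripper's body (76 mm by 85 mm) begins 54 mm behind the grasp point. The pads swing forward as they close: fully open they stand 13 mm farther back than shut.
Start: joints at [-73.711, 35.231, -0.722, 81.555, 0.464, 63.22, -2.315], TCP at [198.759, 618.846, 404.697] pointing down, gripper open.
Joint ranges: [-178.69, 178.69], [-17.37, 117.87], [-77.05, 75.6], [15.02, 138.74], [-78.02, 258.01], [0.78, 113.62], [-162.83, 162.83]. Speed limits (degrees/s): [159.86, 159.86, 180, 180, 180, 180, 180].

### API

Orientations are given as a 3x3 rotation matrix whose columns are the frame's x, y, z axes.
In Python, from cell import arm, vision, models gives the robot as it stands.
- The arm moves only by the tool carry_out, never from a script. Its argument "series" is one flat list of numbers, 7 for each row, row after row: the shift along the tool's x, y, z in mm, then the turn, a rotation vector about the tool's x, y, z in rad, then the opening, from 0 (shut) to 1 (fully open). In form: [tx, ty, tz, wx, wy, wz, gripper, tx, ty, tz, wx, wy, wz, gripper, ...]. A call has 1 to 8 rows; each row is the pose to reach, as a shift and turn from the pose commanded when the call began, along the tool's axes at that moment; what a row does not reach only later rows make up. A row lasts 1/8 s, in which the tool goes at most 62.5 mm and 10.7 degrees, less where a joint would pass 70% of its speed; a pose out of reach is approached as far as the arm can. A call with a gripper value outside its range is refused whole. The fingers move at their own pace and stop on an object; "force" is the grip in N (left out, the last holds). Time passes only in rows, so rows that repeat a pose let the fingers close. It gives the time, the measured TCP pose, the force, the opening and the grip force at its end, in the units of the state.
- arm.get_obs(): the state, without advancing time (a new reading comes with each control period).
- vision.read_camera(name): name is "scene" or "side" or "wrist"; returns the picture (400x640x3 uint8, red, green, blue); there is no depth.
- vision.camera_params(name): a dict with "fx", "fy", "cx", "cy" (pixels), "pose" (4x4, takes a point from camera to world coordinates). Camera axes: x right, y down, z forward; pixel columns grow to the right and rows downward; lengths in mm; the calibration is good to about 2 mm. The wrist camera is an equidistant fisheye: a pixel r from the principal point sees the ray r / f radians off the axis. A picture is of the moment at which its call begins: read the wrist's pose just before it. camera_params takes no time and is no camera call; for the wrist camera it gives the pose at the moment of the call.
- arm.sign_off(): hands the job in; it is judged then, once.
Trained networks look in the newest picture that a camera, given by its name, has taken for a name from the list of things; names that differ only in an ending like _2 or _b are one class to them, and where a whole thing is asked for, a point or a joint stands for the part that bears it (a point fixed in the world has none). Each returns a list of dicts, best first, with "score" (0 to 1); they miss things now and then, are a little off and sometimes report something else, mostly with a low value. They report only what shows in the picture. A call takes as long as a camera call.
- models.search_frame(query, camera): "uv" ([column, row] in pixels, amid what is visible of it).
- models.trace(query, camera): "pixels" (400x640 bool, what is visible of it) and "uv" ([column, row] in pixels, amid what is visible of it).
- models.mark_of(query, camera): "uv" ([column, row] in pixels: a listed point, or the origin of a listed thing).
The state is a dict: "t": time; "q": joint angles; "joint_velocities": joint speeds; "effort": joint torques, N m; "tcp_pos": TCP position; "orientation": TCP orientation; "contact_force": force on the tool from outside, world axes, zero at the start; "torque": the same for the moment, N m; "width": finger opening in mm; "grasp_force": force on a finger pad.
Only numpy, scipy, OpenCV 4.12 (cv2) and the standard library are available. Lean on these libraries where they do the work, as an engineer would, in place of code of your own. Each camera call takes 0.05 s, during which the arm holds its last target. There are 200 camera calls.

### The job

Push the taller of the two small plywood crates across the plywood layer board into the inner corner of the steel corner stop, so that it stands square with one side flush against the long rail and the next side flush against the short rail. Only push it: it must slide upright on its runners all the way, never lifted, carried or rocked over. Leave the lower crate and everything else standing where it is.

Things in the scene. Friction and masses are not known exactly. Their poses are not given: they have to be found in the camera images.
- tall_crate: tall plywood crate, 98 x 98 mm, 96 mm high, full of upright steel sleeves, 0.65 to 1 kg. Origin: centre of its underside, x and y along its sides. Walls start 12 mm above the board; it stands on two inset rubber runners, footprint 54 x 54 mm, friction 0.8 to 1.2: pushed within 20 mm of the board it slides, pushed in its upper half it tends to tip. Starts within 0.3 rad of square to the robot
- corner_stop: dark steel stop fixed to the board: two rails 35 mm high, 20 mm thick, at right angles. Origin: inner corner at board level. Long rail's inner face: 500 mm along the stop's -y (robot's right), facing -x (the robot). Short rail's inner face: 130 mm along -x, facing -y. Crate home: its centre at x = -49, y = -49 mm in this frame. The stop's yaw is within 0.08 rad
- layer_board: fixed plywood board 585 x 1140 mm, 13 mm thick, lying on top of the rows of valve bodies; all the work stands on its upper face, 120 mm above the work surface (z = 0.12). Origin: centre of its underside
- low_crate: the low plywood crate: 98 x 98 mm in plan, only 50 mm high, closed with cardboard; origin at the centre of its underside; not to be moved
- valve_left: loose valve body 72 x 96 x 106 mm, to the left of the stop; origin at the centre of its underside; not to be moved
- valve_right: loose valve body 72 x 89 x 106 mm, on the right of the board; origin at the centre of its underside; not to be moved
- oil_bottle: small oil bottle with a spout, 38 mm across, 126 mm high, left of the work; origin at the centre of its underside; not to be moved
- grease_tub: flat tub 66 mm across, 42 mm high, on the right; origin at the centre of its underside; not to be moved
- nut_dish: small round steel dish 69 mm across, 20 mm high, a little left of the middle; origin at the centre of its underside; not to be moved

How it is judged:
By the outcome, as a careful person would: the job done as asked, in the order asked, and still so for the second after the job is handed in, with the robot touching nothing.
It also fails if it takes over 64 s, if anything falls off the work surface, if the arm or the gripper's body presses on something with over 40 N, if the wrist force passes 120 N, or if a joint passes its speed limit or range.

## Working session

There is one attempt and no reset: what is moved stays moved. The work goes in short steps, Python scripts to look and compute and a tool call to move; the robot and the scene stay as the last step left them, time stands still between calls to the robot, and variables do not carry over. Pictures are saved under pics/ and viewed, at most 10 in all, crops included, and the job is handed in when it is done.

Besides the shell and the picture viewer there is one more tool, called after ">>>" as name(argument=value, ...) on one line, values as JSON. carry_out: Moves the arm, as the interface text tells. Its arguments: {"type":"object","properties":{"series":{"type":"array","items":{"type":"number"}},"force":{"type":"number"}},"required":["series"]}

```bash
mkdir -p pics
python3 - <<'E'
from cell import arm, vision, models
import cv2,numpy as np
o=arm.get_obs()
print({k:o[k] for k in('t','tcp_pos','orientation','width')},arm.tcp_to_tips)
for c in('scene','side'):
    im=vision.read_camera(c); cv2.imwrite(f'pics/{c}0.png',im[...,::-1])
    p=vision.camera_params(c); print(c,p)
    for n in('tall_crate','low_crate','corner_stop','valve_left','valve_right','oil_bottle','grease_tub','nut_dish'):
        r=models.mark_of(n,c); print(n,[(np.round(x['uv'],1),round(x['score'],2)) for x in r[:2]])
E
```

```text
{'t': 0.0, 'tcp_pos': array([198.65681381, 618.54797446, 403.54603033]), 'orientation': array([[-9.52123901e-01,  3.05711506e-01, -7.43775963e-04],
       [ 3.05712405e-01,  9.52120582e-01, -2.51452937e-03],
       [-6.05561570e-05, -2.62152505e-03, -9.99996562e-01]]), 'width': 85.46147557140418} 173.4
scene {'fx': 476.0448116742717, 'fy': 476.0448116742717, 'cx': 324.11947916976953, 'cy': 203.54880172317135, 'pose': array([[-4.56195156e-01, -6.77774706e-01,  5.76634570e-01,
        -3.86547314e+02],
       [-8.89744990e-01,  3.36130341e-01, -3.08820735e-01,
         4.76394821e+02],
       [ 1.54865082e-02, -6.53940243e-01, -7.56387683e-01,
         1.37778754e+03],
       [ 0.00000000e+00,  0.00000000e+00,  0.00000000e+00,
         1.00000000e+00]])}
tall_crate [(array([328.2, 231.2]), 0.92)]
low_crate [(array([384.3, 209.9]), 0.97)]
corner_stop [(array([258.2, 210. ]), 0.93)]
valve_left []
valve_right [(array([417.8, 173. ]), 0.62)]
oil_bottle [(array([243.1, 264.5]), 0.6)]
grease_tub []
nut_dish []
side {'fx': 375.8328343756942, 'fy': 375.8328343756942, 'cx': 319.2715852833134, 'cy': 199.65827451511277, 'pose': array([[ 8.73924605e-01, -3.20248214e-01,  3.65645820e-01,
         1.46265592e+02],
       [-4.85994543e-01, -5.88203936e-01,  6.46394178e-01,
        -7.66388169e+02],
       [ 8.06772979e-03, -7.42601650e-01, -6.69684777e-01,
         9.42188616e+02],
       [ 0.00000000e+00,  0.00000000e+00,  0.00000000e+00,
         1.00000000e+00]])}
tall_crate [(array([282.7, 218.1]), 0.9)]
low_crate [(array([316.4, 271.3]), 0.95), (array([282.4, 215.2]), 0.35)]
corner_stop [(array([314.7, 175.9]), 0.87), (array([258.4, 190.3]), 0.66)]
valve_left [(array([259.8, 153.4]), 0.85)]
valve_right [(array([390.2, 309.2]), 0.82)]
oil_bottle [(array([247. , 165.8]), 0.6)]
grease_tub [(array([345.8, 322.2]), 0.92), (array([283.7, 219.5]), 0.27)]
nut_dish [(array([282.9, 216.5]), 0.74), (array([259.7, 190.4]), 0.58)]
```

```bash
cat > h.py <<'E'
from cell import arm, vision, models
import cv2,numpy as np
def ray(c,uv,z,p=None):
    p=p or vision.camera_params(c); d=np.array([(uv[0]-p['cx'])/p['fx'],(uv[1]-p['cy'])/p['fy'],1])
    if c=='wrist':
        r=np.hypot(d[0],d[1]); d=np.array([d[0]/r*np.sin(r),d[1]/r*np.sin(r),np.cos(r)])
    T=p['pose']; d=T[:3,:3]@d; o=T[:3,3]; return (o+d*(z-o[2])/d[2])
def proj(c,P,p=None):
    p=p or vision.camera_params(c); T=p['pose']; q=T[:3,:3].T@(np.asarray(P,float)-T[:3,3])
    if c=='wrist':
        r=np.hypot(q[0],q[1]); a=np.arctan2(r,q[2])/max(r,1e-9); return np.array([p['cx']+p['fx']*a*q[0],p['cy']+p['fy']*a*q[1]])
    return np.array([p['cx']+p['fx']*q[0]/q[2],p['cy']+p['fy']*q[1]/q[2]])
E
python3 - <<'E'
from h import *
d={'scene':dict(tall=(328.2,231.2),low=(384.3,209.9),stop=(258.2,210),vr=(417.8,173),oil=(243.1,264.5)),
'side':dict(tall=(282.7,218.1),low=(316.4,271.3),stop=(314.7,175.9),stop2=(258.4,190.3),vl=(259.8,153.4),vr=(390.2,309.2),oil=(247,165.8),tub=(345.8,322.2),dish=(259.7,190.4))}
for c in d:
    for n,u in d[c].items(): print(c,n,ray(c,u,120).round(0))
    im=cv2.imread(f'pics/{c}0.png')
    cr=im[80:320,160:480]; cv2.imwrite(f'pics/{c}0c.png',cv2.resize(cr,None,fx=2.5,fy=2.5,interpolation=cv2.INTER_CUBIC))
E
```

```text
scene tall [458.   6. 120.]
scene low [ 454. -211.  120.]
scene stop [647. 180. 120.]
scene vr [ 551. -417.  120.]
scene oil [460. 306. 120.]
side tall [454.   7. 120.]
side low [ 448. -221.  120.]
side stop [642. 144. 120.]
side stop2 [439. 166. 120.]
side vl [525. 362. 120.]
side vr [ 553. -410.  120.]
side oil [454. 312. 120.]
side tub [ 438. -387.  120.]
side dish [442. 163. 120.]
```

View pics/scene0c.png

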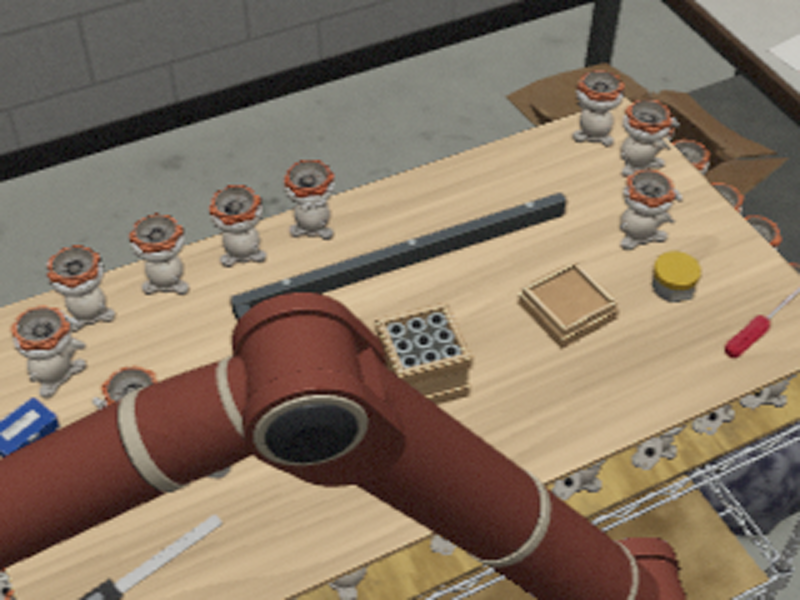

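View pics/side0c.png

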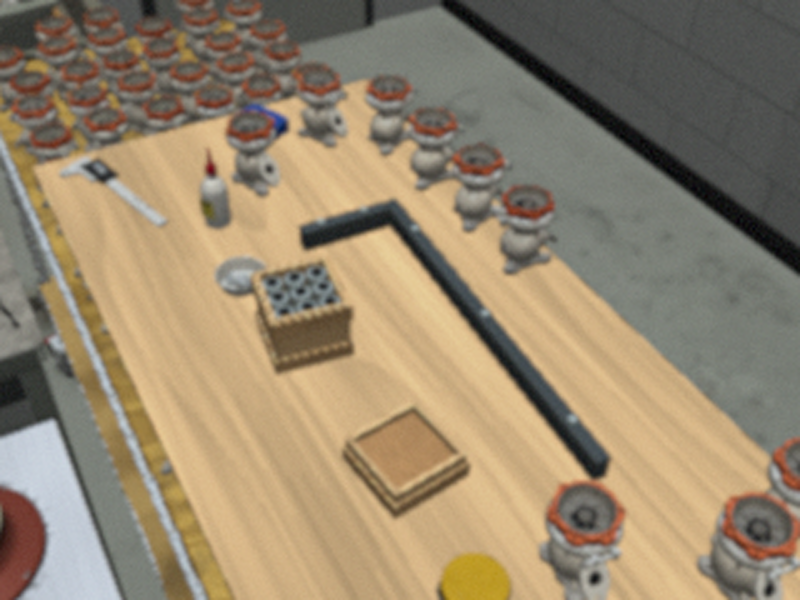

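The scene view shows the tall crate near (328,231) and the low crate near (384,210). The arm hides the stop's corner. The side view shows the corner near (315,175), the crate near (283,215) and the nut dish near (257,190). I'll move over the crate for a closer look.

>>> carry_out(series=[-100,-120,-60,0,0,-0.1,1,-405,-485,-80,0,0,-0.312,1,-405,-485,-80,0,0,-0.312,1,-405,-485,-80,0,0,-0.312,1,-405,-485,-80,0,0,-0.312,1,-405,-485,-80,0,0,-0.312,1,-405,-485,-80,0,0,-0.312,1,-405,-485,-80,0,0,-0.312,1])

```text
t: 1.9
tcp_pos: [384.6, 159.3, 471.5]
orientation: [[-1.0, -0.001, 0.001], [-0.001, 1.0, 0.001], [-0.001, 0.001, -1.0]]
contact_force: [0.9, 0.9, 1.2]
width: 85.7
grasp_force: 0.0
```

>>> carry_out(series=[-405,-485,-80,0,0,-0.312,1])

```text
t: 2.02
tcp_pos: [417.5, 119.9, 478.1]
orientation: [[-0.987, -0.158, 0.001], [-0.158, 0.987, 0.0], [-0.001, -0.0, -1.0]]
contact_force: [0.8, 1.1, -0.1]
width: 85.4
grasp_force: 0.0
```

Run:
```python
from h import *
o=arm.get_obs(); print(o['tcp_pos'],o['q'],o['t'])
p=vision.camera_params('wrist'); im=vision.read_camera('wrist'); cv2.imwrite('pics/w1.png',im[...,::-1])
print(p)
for n in('tall_crate','low_crate','corner_stop','nut_dish'):
    print(n,[(np.round(x['uv'],1),round(x['score'],2),ray('wrist',x['uv'],120,p).round()) for x in models.mark_of(n,'wrist')[:2]])
im=vision.read_camera('scene'); cv2.imwrite('pics/scene1.png',im[...,::-1])
for n in('tall_crate','corner_stop','nut_dish'):
    print(n,[(np.round(x['uv'],1),round(x['score'],2),ray('scene',x['uv'],120).round()) for x in models.mark_of(n,'scene')[:2]])
```

```text
[417.47389493 119.88010747 478.1217418 ] [-21.93456283  11.52161049   3.71054597 108.1616941   -0.84328651
  60.30527935  81.21341484] 2.025
{'fx': 309.70691628693146, 'fy': 309.70691628693146, 'cx': 325.710706783777, 'cy': 202.88406112695324, 'pose': array([[-1.58984793e-01,  9.45908244e-01,  2.82809884e-01,
         3.45817470e+02],
       [ 9.87281031e-01,  1.52310162e-01,  4.55826787e-02,
         1.07756556e+02],
       [ 4.22122772e-05,  2.86459787e-01, -9.58092265e-01,
         4.47204524e+02],
       [ 0.00000000e+00,  0.00000000e+00,  0.00000000e+00,
         1.00000000e+00]])}
tall_crate [(array([226.8, 195. ]), 0.75, array([451.,  11., 120.])), (array([ 14.4, 155.6]), 0.23, array([ 444., -392.,  120.]))]
low_crate [(array([ 77.3, 181.1]), 0.85, array([ 466., -222.,  120.]))]
corner_stop [(array([334.8, 350.2]), 0.63, array([655., 171., 120.])), (array([359.3, 190.9]), 0.63, array([423., 157., 120.]))]
nut_dish [(array([358.4, 193.8]), 0.81, array([426., 157., 120.]))]
tall_crate [(array([328.4, 232.5]), 0.8, array([453.,   8., 120.]))]
corner_stop [(array([254.5, 208.2]), 0.84, array([660., 188., 120.]))]
nut_dish [(array([291.2, 254.8]), 0.73, array([427., 156., 120.]))]
```

View pics/w1.png

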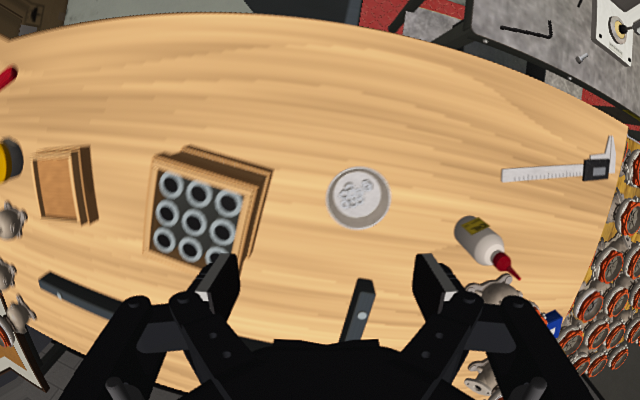

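The wrist view shows the crate near (205,205), turned slightly, and the dish near (358,195). Fingers hide the stop. I'll fit the crate and stop models to the network masks from the side and scene cameras.

```bash
cat > fit.py <<'E'
from h import *
from scipy.optimize import minimize
def box(x0,x1,y0,y1,z0,z1): return [(x,y,z) for x in(x0,x1) for y in(y0,y1) for z in(z0,z1)]
STOP=[box(0,20,-500,20,0,35),box(-130,0,0,20,0,35)]
CR=[box(-49,49,-49,49,12,96)]
S=4
def render(c,p,boxes,v):
    m=np.zeros((400*S,640*S),np.uint8); ca,sa=np.cos(v[2]),np.sin(v[2])
    for b in boxes:
        u=np.array([proj(c,(v[0]+ca*x-sa*y,v[1]+sa*x+ca*y,120+z),p) for x,y,z in b])
        cv2.fillConvexPoly(m,cv2.convexHull(((u+.5)*S-.5).round().astype(np.int32)),255)
    return cv2.resize(m,(640,400),interpolation=cv2.INTER_AREA)/255.
def fit(name,boxes,cams,v0):
    ob=[]
    for c in cams:
        p=vision.camera_params(c); vision.read_camera(c); r=models.trace(name,c)
        if r: ob.append((c,p,cv2.GaussianBlur(r[0]['pixels'].astype(float),(0,0),1))); print(name,c,round(r[0]['score'],2),r[0]['pixels'].sum())
    f=lambda s:sum(np.sum((cv2.GaussianBlur(render(c,p,boxes,(s[0],s[1],s[2]/100)),(0,0),1)-m)**2) for c,p,m in ob)
    s0=np.array([v0[0],v0[1],v0[2]*100]); 
    for d in(12,3):
        r=minimize(f,s0,method='Nelder-Mead',options=dict(initial_simplex=[s0,s0+[d,0,0],s0+[0,d,0],s0+[0,0,d*.8]],maxiter=120,xatol=.05)); s0=r.x
    v=np.array([s0[0],s0[1],s0[2]/100]); print(name,cams,v.round(3),round(r.fun,1)); return v
E
python3 - <<'E'
from fit import *
fit('corner_stop',STOP,['side'],(648,150,0))
fit('corner_stop',STOP,['side','scene'],(648,150,0))
fit('tall_crate',CR,['side'],(455,8,-.1))
fit('tall_crate',CR,['scene'],(455,8,-.1))
print(arm.get_obs()['t'])
im=cv2.imread('pics/scene1.png'); cv2.imwrite('pics/scene1c.png',cv2.resize(im[120:300,190:430],None,fx=3.2,fy=3.2,interpolation=cv2.INTER_CUBIC))
E
```

```text
corner_stop side 0.68 1619
corner_stop ['side'] [ 6.59189e+02  1.72019e+02 -5.00000e-02] 124.7
corner_stop side 0.58 1736
corner_stop scene 0.92 1166
corner_stop ['side', 'scene'] [ 6.58398e+02  1.68702e+02 -4.60000e-02] 508.4
tall_crate side 0.62 1499
tall_crate ['side'] [ 4.5273e+02  9.3190e+00 -1.6700e-01] 12.0
tall_crate scene 0.57 1312
tall_crate ['scene'] [ 4.51435e+02  7.38900e+00 -1.25000e-01] 13.4
2.975
```

View pics/scene1c.png

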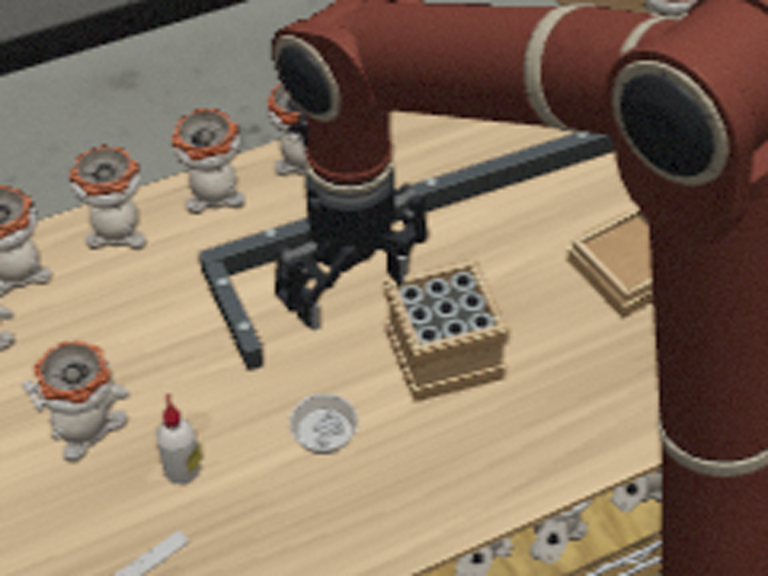

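The scene view now shows the stop's corner near crop (205,255). The fits agree: stop at about (659,172) with yaw -0.05, crate at about (452,8.5) with yaw -0.15. The body has to stay behind a 96 mm high crate while the tips push low. So I'll shut the fingers and lean the tool towards the robot and to its right, tips leading.

```bash
cat > go.py <<'E'
from h import *
from scipy.spatial.transform import Rotation as Ro
def R_of(d,xref):
    d=np.array(d,float); d/=np.linalg.norm(d); x=np.array(xref,float); x-=d*(x@d); x/=np.linalg.norm(x)
    return np.stack([x,np.cross(d,x),d],1)
def rel(tip,R,L=None,frm=None):
    o=arm.get_obs(); L=L or arm.tcp_to_tips
    p0,R0=frm if frm else (o['tcp_pos'],np.array(o['orientation']))
    p=np.array(tip,float)-L*R[:,2]
    w=Ro.from_matrix(R0.T@R).as_rotvec()
    wr=p-130*R[:,2]-[0,0,255]
    print('tip',tip,'shift',(R0.T@(p-p0)).round(1),'rot',w.round(3),'wristdist',np.linalg.norm(wr).round(),'dist',np.linalg.norm(p-p0).round(),'deg',np.degrees(np.linalg.norm(w)).round(1))
    return p,R
E
python3 - <<'E'
from go import *
print(arm.tcp_to_tips)
R=R_of((.34,.64,-.69),(-1,0,0)); print(R.round(3))
rel((375,-10,320),R); rel((380,0,132),R); rel((393,5,132),R)
R2=R_of((.36,.5,-.72),(-1,0,0)); rel((380,0,132),R2)
E
```

```text
173.4
[[-0.941  0.     0.34 ]
 [ 0.231  0.733  0.64 ]
 [-0.249  0.68  -0.69 ]]
tip (375, -10, 320) shift [ 138.1 -224.7   37.8] rot [-0.714 -0.388  0.277] wristdist 437.0 dist 266.0 deg 49.2
tip (380, 0, 132) shift [ 131.6 -215.6  225.8] rot [-0.714 -0.388  0.277] wristdist 349.0 dist 339.0 deg 49.2
tip (393, 5, 132) shift [ 118.  -212.7  225.8] rot [-0.714 -0.388  0.277] wristdist 357.0 dist 332.0 deg 49.2
tip (380, 0, 132) shift [ 135.5 -195.3  213.6] rot [-0.569 -0.424  0.268] wristdist 328.0 dist 320.0 deg 43.5
```

Run:
```python
from go import *
R=R_of((.33,.77,-.55),(-1,0,0)); print(R.round(3))
rel((375,-10,300),R); rel((380,0,132),R); rel((393,5,132),R)
```

```text
[[-0.944  0.     0.329]
 [ 0.268  0.581  0.768]
 [-0.191  0.814 -0.549]]
tip (375, -10, 300) shift [ 139.8 -247.    82.2] rot [-0.917 -0.384  0.303] wristdist 424.0 dist 296.0 deg 59.5
tip (380, 0, 132) shift [ 133.3 -237.9  250.2] rot [-0.917 -0.384  0.303] wristdist 367.0 dist 370.0 deg 59.5
tip (393, 5, 132) shift [ 119.7 -235.   250.2] rot [-0.917 -0.384  0.303] wristdist 374.0 dist 364.0 deg 59.5
```

>>> carry_out(series=[140,-247,82,-0.917,-0.384,0.303,0,140,-247,82,-0.917,-0.384,0.303,0,140,-247,82,-0.917,-0.384,0.303,0,140,-247,82,-0.917,-0.384,0.303,0,140,-247,82,-0.917,-0.384,0.303,0,140,-247,82,-0.917,-0.384,0.303,0,140,-247,82,-0.917,-0.384,0.303,0,140,-247,82,-0.917,-0.384,0.303,0])

```text
t: 3.98
tcp_pos: [318.0, -142.5, 395.5]
orientation: [[-0.945, -0.001, 0.327], [0.265, 0.583, 0.768], [-0.192, 0.813, -0.55]]
contact_force: [0.1, -0.4, 0.5]
width: 0.2
grasp_force: 0.0
```

Run:
```python
from go import *
o=arm.get_obs(); print(o['t'],o['q'].round(1),o['tcp_pos'].round(1),o['orientation'].round(3),o['width'],arm.tcp_to_tips)
R=R_of((.33,.77,-.55),(-1,0,0))
rel((375,-10,300),R); rel((380,-2,200),R); rel((380,-2,132),R)
```

```text
3.975 [ 29.3  17.6  11.6 129.9 -60.   73.4 161.6] [ 318.  -142.5  395.5] [[-0.945 -0.001  0.327]
 [ 0.265  0.583  0.768]
 [-0.192  0.813 -0.55 ]] 0.16536972698831032 173.4
tip (375, -10, 300) shift [-0.  -0.7 -0.4] rot [-0.001 -0.002  0.002] wristdist 424.0 dist 1.0 deg 0.2
tip (380, -2, 200) shift [ 16.5 -77.3  62.4] rot [-0.001 -0.002  0.002] wristdist 382.0 dist 101.0 deg 0.2
tip (380, -2, 132) shift [  29.6 -132.6   99.8] rot [-0.001 -0.002  0.002] wristdist 368.0 dist 169.0 deg 0.2
```

Joint 7 is close to its limit, so I'll take the equivalent half turn about the tool axis.

>>> carry_out(series=[0,0,0,0,0,1.45,0,0,0,0,0,0,1.45,0,0,0,0,0,0,1.45,0,0,0,0,0,0,1.45,0,0,0,0,0,0,1.45,0,0,0,0,0,0,1.45,0,0,0,0,0,0,1.45,0,0,0,0,0,0,1.45,0])

```text
t: 4.97
tcp_pos: [318.3, -141.5, 396.1]
orientation: [[-0.114, 0.939, 0.326], [0.61, -0.193, 0.769], [0.785, 0.286, -0.55]]
contact_force: [0.3, 0.0, -0.1]
width: -0.1
grasp_force: 0.0
```

>>> carry_out(series=[0,0,0,0,0,1.45,0,0,0,0,0,0,1.45,0,0,0,0,0,0,1.45,0,0,0,0,0,0,1.45,0,0,0,0,0,0,1.45,0,0,0,0,0,0,1.45,0,0,0,0,0,0,1.45,0,0,0,0,0,0,1.45,0])

```text
t: 5.98
tcp_pos: [318.2, -141.6, 396.0]
orientation: [[0.918, 0.226, 0.326], [-0.118, -0.628, 0.769], [0.378, -0.745, -0.55]]
contact_force: [-0.3, -1.3, 0.1]
width: -0.2
grasp_force: 0.0
```

Run:
```python
from go import *
o=arm.get_obs(); print(o['t'],o['q'].round(1),o['tcp_pos'].round(1),o['orientation'].round(3))
R=R_of((.33,.77,-.55),(1,0,0))
rel((380,-2,200),R); rel((380,-2,132),R); rel((393,-2,132),R)
```

```text
5.975 [ 13.9  19.4  31.9 130.2 -61.1  80.   -0.6] [ 318.2 -141.6  396. ] [[ 0.918  0.226  0.326]
 [-0.118 -0.628  0.769]
 [ 0.378 -0.745 -0.55 ]]
tip (380, -2, 200) shift [-34.7  72.2  61.8] rot [-0.     0.004  0.242] wristdist 382.0 dist 101.0 deg 13.8
tip (380, -2, 132) shift [-60.4 122.8  99.2] rot [-0.     0.004  0.242] wristdist 368.0 dist 169.0 deg 13.8
tip (393, -2, 132) shift [-48.5 125.8 103.5] rot [-0.     0.004  0.242] wristdist 378.0 dist 170.0 deg 13.8
```

>>> carry_out(series=[-20,40,30,0,0,0.24,0,-35,72,61,0,0,0.242,0,-45,92,77,0,0,0.242,0,-55,113,92,0,0,0.242,0,-55,113,92,0,0,0.242,0])

```text
t: 6.6
tcp_pos: [323.9, -135.7, 239.2]
orientation: [[0.946, 0.001, 0.325], [-0.264, -0.58, 0.77], [0.189, -0.814, -0.549]]
contact_force: [0.7, 1.0, -0.0]
width: 0.2
grasp_force: 0.0
```

Run:
```python
from go import *
o=arm.get_obs(); print(o['t'],o['q'].round(1),o['tcp_pos'].round(1),o['contact_force'].round(1))
R0=o['orientation'];print('tip',o['tcp_pos']+173.4*R0[:,2])
R=R_of((.33,.77,-.55),(1,0,0))
rel((380,-2,132),R); rel((393,-2,132),R);rel((443,-2,132),R)
im=vision.read_camera('wrist'); im2=vision.read_camera('side')
a=cv2.resize(im2[120:300,200:360],None,fx=2.4,fy=2.4,interpolation=cv2.INTER_CUBIC)
b=cv2.resize(im,(640,400))[:400,:]
cv2.imwrite('pics/a2.png',np.hstack([a[:400],b[:,240-230:640-230+0]])[...,::-1])
```

```text
6.6 [ 18.9  42.3  27.3 138.3 -74.6  74.8  15.6] [ 323.9 -135.7  239.2] [ 0.7  1.  -0. ]
tip [380.24345369  -2.10157672 144.04534838]
tip (380, -2, 132) shift [-3.4  9.5  6.6] rot [-0.001  0.005  0.   ] wristdist 368.0 dist 12.0 deg 0.3
tip (393, -2, 132) shift [ 8.9  9.5 10.8] rot [-0.001  0.005  0.   ] wristdist 378.0 dist 17.0 deg 0.3
tip (443, -2, 132) shift [56.2  9.6 27.1] rot [-0.001  0.005  0.   ] wristdist 418.0 dist 63.0 deg 0.3
```

View pics/a2.png

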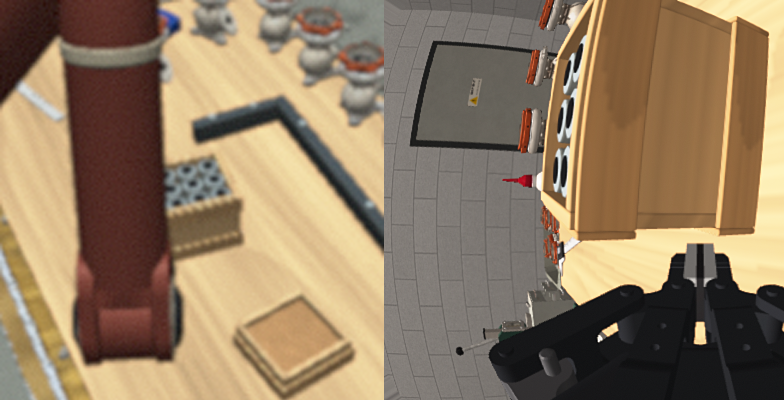

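The wrist view shows the shut tips at about (700,250), just in front of the crate's front-right edge. Next I'll lower slightly and push gently off-centre, which also turns the crate towards square.

>>> carry_out(series=[3,6,4,0,0,0,0,5.8,10,7,0,0,0,0,7.7,10,7.7,0,0,0,0,9.6,10,8.3,0,0,0,0,11.5,10,9,0,0,0,0,13.4,10,9.6,0,0,0,0,15.3,10,10.3,0,0,0,0,16.3,10,10.6,0,0,0,0])

```text
t: 7.7
tcp_pos: [340.2, -138.7, 229.0]
orientation: [[0.946, -0.003, 0.326], [-0.266, -0.581, 0.769], [0.187, -0.814, -0.55]]
contact_force: [-8.2, -2.7, 2.1]
width: -0.0
grasp_force: 3.9
```

```bash
cat > st.py <<'E'
from fit import *
def st(cams,v0):
    o=arm.get_obs(); R=o['orientation']
    print('t',round(o['t'],2),'tip',(o['tcp_pos']+173.4*R[:,2]).round(1),'F',o['contact_force'].round(1),'q',o['q'].round(0))
    return [fit('tall_crate',CR,[c],v0) for c in cams]
E
python3 -c "
from st import *
st(['side','scene'],(457,9,-.05))"
```

```text
t 7.7 tip [396.7  -5.4 133.6] F [-8.2 -2.7  2.1] q [ 18.  44.  27. 136. -76.  75.  15.]
tall_crate side 0.57 949
tall_crate ['side'] [ 4.84913e+02  6.42800e+00 -3.55000e-01] 357.1
tall_crate scene 0.7 1308
tall_crate ['scene'] [ 4.58622e+02  1.14420e+01 -1.05000e-01] 18.6
```

>>> carry_out(series=[1.9,0,0.7,0,0,0,0,3.8,0,1.3,0,0,0,0,5.7,0,2,0,0,0,0,7.6,0,2.6,0,0,0,0,9.5,0,3.3,0,0,0,0,11.4,0,3.9,0,0,0,0,13.3,0,4.6,0,0,0,0,15.2,0,5.2,0,0,0,0])

```text
t: 8.9
tcp_pos: [356.3, -139.0, 229.1]
orientation: [[0.945, -0.003, 0.326], [-0.267, -0.581, 0.769], [0.187, -0.814, -0.55]]
contact_force: [-8.5, -4.0, 3.1]
width: -0.5
grasp_force: 4.1
```

```bash
python3 -c "
from st import *
st(['scene'],(472,13,-.0))
im=vision.read_camera('wrist');cv2.imwrite('pics/w3.png',im[...,::-1])"
```

```text
t 8.9 tip [412.8  -5.7 133.6] F [-8.5 -4.   3.1] q [ 17.  44.  26. 134. -77.  75.  12.]
tall_crate scene 0.81 1302
tall_crate ['scene'] [ 4.72725e+02  1.56760e+01 -3.00000e-03] 17.0
```

View pics/w3.png

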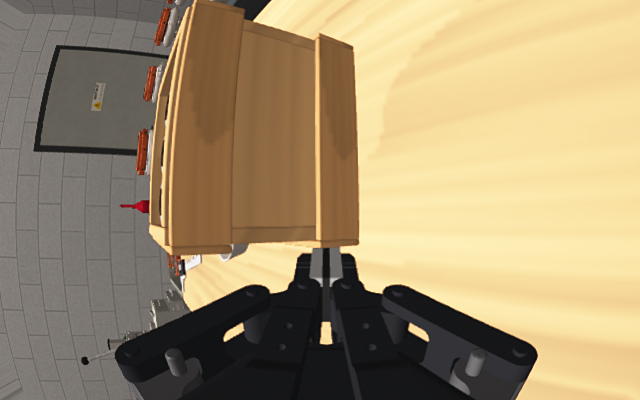

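The crate is now nearly square at about (473,16) and standing upright. Joint 5 is near its limit, so I'll re-lean a little and move the contact towards the middle of the face.

Run:
```python
from go import *
R=R_of((.35,.69,-.63),(1,0,0));print(R.round(3))
rel((408,4,133),R);rel((412,4,133),R);rel((432,4,133),R)
R=R_of((.38,.60,-.70),(1,0,0));rel((432,6,133),R);rel((460,6,133),R)
R=R_of((.38,.30,-.87),(1,0,0));rel((460,6,133),R)
R=R_of((.38,.0,-.92),(1,0,0));rel((460,6,133),R)
```

```text
[[ 0.936  0.     0.351]
 [-0.259 -0.674  0.692]
 [ 0.237 -0.738 -0.631]]
tip (408, 4, 133) shift [-12.4 -24.3   7.3] rot [-0.111  0.026 -0.043] wristdist 372.0 dist 28.0 deg 7.0
tip (412, 4, 133) shift [ -8.7 -24.3   8.6] rot [-0.111  0.026 -0.043] wristdist 375.0 dist 27.0 deg 7.0
tip (432, 4, 133) shift [ 10.2 -24.4  15.1] rot [-0.111  0.026 -0.043] wristdist 391.0 dist 30.0 deg 7.0
tip (432, 6, 133) shift [  2.9 -44.5  20.2] rot [-0.225  0.059 -0.088] wristdist 374.0 dist 49.0 deg 14.2
tip (460, 6, 133) shift [ 29.3 -44.6  29.4] rot [-0.225  0.059 -0.088] wristdist 398.0 dist 61.0 deg 14.2
tip (460, 6, 133) shift [ 20.9 -99.1  52.9] rot [-0.577  0.058 -0.221] wristdist 382.0 dist 114.0 deg 35.6
tip (460, 6, 133) shift [   8.6 -136.6   88.3] rot [-0.888  0.056 -0.339] wristdist 379.0 dist 163.0 deg 54.5
```

>>> carry_out(series=[-4.7,0,-1.6,0,0,0,0,-12.4,-24.3,7.3,-0.111,0.026,-0.043,0,-8.7,-24.3,8.6,-0.111,0.026,-0.043,0,-5.9,-24.3,9.6,-0.111,0.026,-0.043,0,-2.1,-24.3,10.9,-0.111,0.026,-0.043,0,1.7,-24.3,12.2,-0.111,0.026,-0.043,0,5.5,-24.3,13.5,-0.111,0.026,-0.043,0,9.3,-24.3,14.8,-0.111,0.026,-0.043,0])

```text
t: 10.05
tcp_pos: [366.6, -119.4, 245.2]
orientation: [[0.936, 0.002, 0.351], [-0.259, -0.671, 0.694], [0.237, -0.741, -0.628]]
contact_force: [-4.7, -0.4, -2.0]
width: 0.2
grasp_force: 2.1
```

```bash
python3 -c "
from st import *
st(['scene'],(492,17,.05))"
```

```text
t 10.05 tip [427.5   1.  136.3] F [-4.7 -0.4 -2. ] q [-10.  64.  75. 136. -78. 113.  21.]
tall_crate scene 0.96 883
tall_crate ['scene'] [ 4.88882e+02  3.57630e+01 -4.12000e-01] 269.7
```

The shoulder has swung and joints 3, 5 and 6 are at their limits. I'll back off upward to a plain tool-down pose and reconfigure.

Run:
```python
from go import *
o=arm.get_obs();print(o['q'].round(2))
R=o['orientation']; t=o['tcp_pos']+173.4*R[:,2]
rel(t+[-6,-2,20],R);rel(t+[-10,-5,110],R)
Rd=R_of((0,0.1,-1),(1,0,0));rel((420,-60,260),Rd)
```

```text
[-10.12  64.12  75.51 136.04 -77.95 112.97  21.1 ]
tip [421.74174679  -1.16733305 156.64981046] shift [ -0.3 -13.5 -16.1] rot [0. 0. 0.] wristdist 391.0 dist 21.0 deg 0.0
tip [417.74174679  -4.16733305 246.64981046] shift [ 18.2 -78.2 -76.1] rot [0. 0. 0.] wristdist 420.0 dist 111.0 deg 0.0
tip (420, -60, 260) shift [  83.6 -166.8  -69.3] rot [-0.727 -0.344 -0.129] wristdist 528.0 dist 199.0 deg 46.7
```

>>> carry_out(series=[-2,-6,-8,0,0,0,0,0,-13.5,-16,0,0,0,0,6,-35,-36,0,0,0,0,12,-56,-56,0,0,0,0,18,-78,-76,0,0,0,0,18,-78,-76,0,0,0,0])

```text
t: 10.9
tcp_pos: [356.3, -124.5, 357.8]
orientation: [[0.934, 0.009, 0.357], [-0.259, -0.671, 0.695], [0.246, -0.741, -0.624]]
contact_force: [0.5, -0.3, -0.9]
width: -0.1
grasp_force: 0.0
```

Run:
```python
from go import *
o=arm.get_obs();print(o['q'].round(2),o['tcp_pos'].round(1),o['contact_force'].round(1)); R=o['orientation'];print('tip',o['tcp_pos']+173.4*R[:,2])
Rd=R_of((0.1,0.1,-1),(1,0,0));rel((420,-60,280),Rd)
import st
st.st(['side','scene'],(488,17,.1))
cv2.imwrite('pics/s4.png',cv2.resize(vision.read_camera('side')[40:360,120:560],None,fx=1.7,fy=1.7,interpolation=cv2.INTER_CUBIC)[...,::-1])
```

```text
[-13.88  41.99  75.5  131.48 -69.97 101.38   3.74] [ 356.3 -124.5  357.8] [ 0.5 -0.3 -0.9]
tip [418.11534809  -4.01904093 249.51642254]
tip (420, -60, 280) shift [  54.4 -100.9   -9.1] rot [-0.72  -0.257 -0.161] wristdist 516.0 dist 115.0 deg 44.8
t 10.9 tip [418.1  -4.  249.5] F [ 0.5 -0.3 -0.9] q [-14.  42.  76. 131. -70. 101.   4.]
tall_crate side 0.91 1179
tall_crate ['side'] [ 4.99712e+02  1.59040e+01 -3.71000e-01] 169.5
tall_crate scene 0.93 1343
tall_crate ['scene'] [4.83195e+02 1.99900e+01 7.00000e-03] 24.5
```

View pics/s4.png

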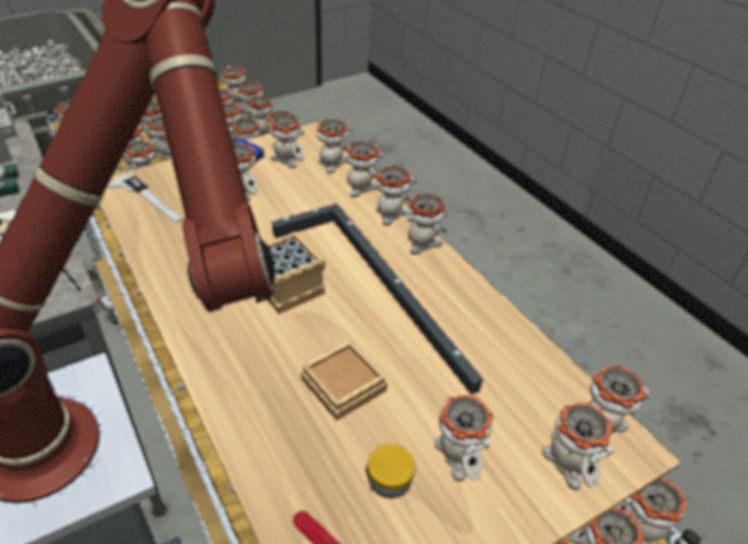

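>>> carry_out(series=[54,-101,-9,-0.72,-0.257,-0.161,0,54,-101,-9,-0.72,-0.257,-0.161,0,54,-101,-9,-0.72,-0.257,-0.161,0,54,-101,-9,-0.72,-0.257,-0.161,0,54,-101,-9,-0.72,-0.257,-0.161,0,54,-101,-9,-0.72,-0.257,-0.161,0])

```text
t: 11.9
tcp_pos: [403.9, -75.4, 447.5]
orientation: [[0.996, 0.0, 0.088], [-0.008, -0.995, 0.098], [0.087, -0.098, -0.991]]
contact_force: [1.0, 0.1, 0.1]
width: -0.2
grasp_force: 0.0
```

Run:
```python
from go import *
o=arm.get_obs();print(o['t'],o['q'].round(2),o['tcp_pos'].round(1),o['contact_force'].round(1)); R=o['orientation'];print('tip',o['tcp_pos']+173.4*R[:,2],R.round(2))
Rd=R_of((0.3,0,-1),(1,0,0));rel((425,12,260),Rd);rel((425,15,136),Rd)
```

```text
11.9 [-43.85  22.67  74.46 116.54 -34.2   60.13 -42.94] [403.9 -75.4 447.5] [1.  0.1 0.1]
tip [419.08583395 -58.40634491 275.5613165 ] [[ 1.    0.    0.09]
 [-0.01 -1.    0.1 ]
 [ 0.09 -0.1  -0.99]]
tip (425, 12, 260) shift [-31.2 -84.9  27.2] rot [-0.097  0.204 -0.018] wristdist 449.0 dist 94.0 deg 13.0
tip (425, 15, 136) shift [-42.  -75.7 150.5] rot [-0.097  0.204 -0.018] wristdist 379.0 dist 174.0 deg 13.0
```

>>> carry_out(series=[-20,-50,15,-0.06,0.13,-0.01,0,-36,-85,27,-0.097,0.204,-0.018,0,-40,-82,67,-0.097,0.204,-0.018,0,-44,-79,107,-0.097,0.204,-0.018,0,-44,-79,107,-0.097,0.204,-0.018,0])

```text
t: 12.52
tcp_pos: [368.4, 12.5, 344.0]
orientation: [[0.959, -0.005, 0.282], [-0.005, -1.0, -0.001], [0.282, -0.0, -0.959]]
contact_force: [0.0, -0.6, -0.0]
width: -0.4
grasp_force: 0.0
```

Run:
```python
from go import *
o=arm.get_obs();print(o['t'],o['q'].round(2),o['tcp_pos'].round(1),o['contact_force'].round(1)); R=o['orientation'];print('tip',o['tcp_pos']+173.4*R[:,2],R.round(2))
Rd=R_of((0.3,0,-1),(1,0,0));rel((421,15,137),Rd);rel((441,15,137),Rd)
import st
st.st(['side','scene'],(485,20,.0))
```

```text
12.525 [-43.63  19.59  49.93 135.11 -46.96  21.42 -45.25] [368.4  12.5 344. ] [ 0.  -0.6 -0. ]
tip [417.41977678  12.26376187 177.62414973] [[ 0.96 -0.01  0.28]
 [-0.   -1.   -0.  ]
 [ 0.28 -0.   -0.96]]
tip (421, 15, 137) shift [-8.9 -2.5 40. ] rot [ 0.001  0.005 -0.005] wristdist 376.0 dist 41.0 deg 0.4
tip (441, 15, 137) shift [10.2 -2.6 45.6] rot [ 0.001  0.005 -0.005] wristdist 394.0 dist 47.0 deg 0.4
t 12.53 tip [417.4  12.3 177.6] F [ 0.  -0.6 -0. ] q [-44.  20.  50. 135. -47.  21. -45.]
tall_crate side 0.85 1417
tall_crate ['side'] [ 4.86565e+02  1.82700e+01 -8.20000e-02] 52.2
tall_crate scene 0.91 861
tall_crate ['scene'] [ 4.88884e+02  3.49560e+01 -4.28000e-01] 322.6
```

>>> carry_out(series=[-5,-5.6,20,0,0.005,0,0,-8.5,-5.6,40,0,0.005,0,0,-5.6,-5.6,40.9,0,0.005,0,0,-2.7,-5.6,41.7,0,0.005,0,0,0.2,-5.6,42.6,0,0.005,0,0,3,-5.6,43.4,0,0.005,0,0,5.9,-5.6,44.3,0,0.005,0,0,8.8,-5.6,45.1,0,0.005,0,0])

```text
t: 13.72
tcp_pos: [389.2, 19.0, 305.5]
orientation: [[0.957, -0.0, 0.29], [-0.001, -1.0, 0.001], [0.29, -0.001, -0.957]]
contact_force: [-5.9, -0.6, -1.7]
width: -0.2
grasp_force: 3.2
```

Run:
```python
from go import *
import st
st.st(['side','scene'],(497,20,.0))
R=R_of((0.33,0,-1),(1,0,0))
rel((470,20,137),R)
R=R_of((0.42,0,-1),(1,0,0))
rel((480,20,137),R)
```

```text
t 13.72 tip [439.5  19.2 139.6] F [-5.9 -0.6 -1.7] q [-32.  24.  35. 135. -60.  15. -34.]
tall_crate side 0.96 1445
tall_crate ['side'] [ 5.02807e+02  1.88920e+01 -4.20000e-02] 44.1
tall_crate scene 0.87 730
tall_crate ['scene'] [ 5.21137e+02  3.19720e+01 -4.42000e-01] 363.1
tip (470, 20, 137) shift [23.8 -1.  11.5] rot [-0.001  0.023 -0.001] wristdist 412.0 dist 26.0 deg 1.3
tip (480, 20, 137) shift [19.7 -1.  15.2] rot [-0.001  0.102 -0.001] wristdist 397.0 dist 25.0 deg 5.8
```

>>> carry_out(series=[2.4,0,2,0,0.013,0,0,4.8,0,4,0,0.026,0,0,7.3,0,6,0,0.038,0,0,9.7,0,8,0,0.051,0,0,12.1,0,10,0,0.064,0,0,14.5,0,12,0,0.077,0,0,17,0,14,0,0.089,0,0,19.4,0,16,0,0.102,0,0])

```text
t: 14.92
tcp_pos: [412.3, 18.9, 296.6]
orientation: [[0.922, -0.0, 0.386], [-0.0, -1.0, 0.001], [0.386, -0.001, -0.922]]
contact_force: [-4.7, -0.1, -0.9]
width: -0.2
grasp_force: 3.1
```

Run:
```python
from go import *
import st
st.st(['side'],(540,20,.0))
R=R_of((0.45,0,-1),(1,0,0))
rel((520,20,135),R)
```

```text
t 14.93 tip [479.2  19.  136.6] F [-4.7 -0.1 -0.9] q [-12.  23.   8. 134. -78.   1. -18.]
tall_crate side 0.74 1468
tall_crate ['side'] [ 5.41121e+02  1.78010e+01 -3.10000e-02] 23.2
tip (520, 20, 135) shift [31.1 -1.5 17.1] rot [ 0.     0.025 -0.002] wristdist 426.0 dist 36.0 deg 1.4
```

>>> carry_out(series=[7.2,0,2,0,-0.015,0,0,14.4,0,4,0,-0.03,0,0,19,0,6,0,-0.03,0,0,23.6,0,8,0,-0.03,0,0,28.2,0,10,0,-0.03,0,0,33,0,12,0,-0.03,0,0,38,0,14,0,-0.03,0,0,43.5,0,16.2,0,-0.03,0,0])

```text
t: 16.02
tcp_pos: [459.5, 19.0, 298.9]
orientation: [[0.934, 0.0, 0.358], [0.0, -1.0, 0.0], [0.358, -0.0, -0.934]]
contact_force: [-6.0, 0.4, -1.4]
width: 0.1
grasp_force: 3.1
```

Run:
```python
from go import *
import st
st.st(['side'],(580,20,.0))
st.st(['scene'],(580,20,.0))
```

```text
t 16.02 tip [521.6  19.1 137. ] F [-6.   0.4 -1.4] q [-28.  29.  32. 127. -66.  16. -29.]
tall_crate side 0.95 1324
tall_crate ['side'] [ 5.83978e+02  1.68500e+01 -1.21000e-01] 66.0
t 16.12 tip [522.7  19.1 137.3] F [-4.4  1.3 -1. ] q [-28.  29.  32. 127. -66.  15. -29.]
tall_crate scene 0.66 648
tall_crate ['scene'] [ 6.01319e+02  2.81400e+01 -3.98000e-01] 364.8
```

>>> carry_out(series=[2.8,0,1.1,0,0,0,0,5.6,0,2.1,0,0,0,0,8.4,0,3.2,0,0,0,0,11.2,0,4.3,0,0,0,0,13.1,0,5,0,0,0,0,15,0,5.7,0,0,0,0,16.8,0,6.4,0,0,0,0,18.7,0,7.2,0,0,0,0])

```text
t: 17.23
tcp_pos: [479.4, 19.1, 298.4]
orientation: [[0.934, 0.0, 0.357], [-0.0, -1.0, 0.001], [0.357, -0.001, -0.934]]
contact_force: [-8.7, 0.7, -0.6]
width: 0.1
grasp_force: 4.3
```

Run:
```python
from go import *
import st
st.st(['side'],(600,20,-.05))
cv2.imwrite('pics/s5.png',cv2.resize(vision.read_camera('side')[120:290,200:400],None,fx=3.5,fy=3.5,interpolation=cv2.INTER_CUBIC)[...,::-1])
```

```text
t 17.23 tip [541.3  19.4 136.5] F [-8.7  0.7 -0.6] q [-29.  31.  34. 124. -64.  18. -32.]
tall_crate side 0.63 1336
tall_crate ['side'] [ 6.03312e+02  1.34090e+01 -1.59000e-01] 50.8
```

View pics/s5.png

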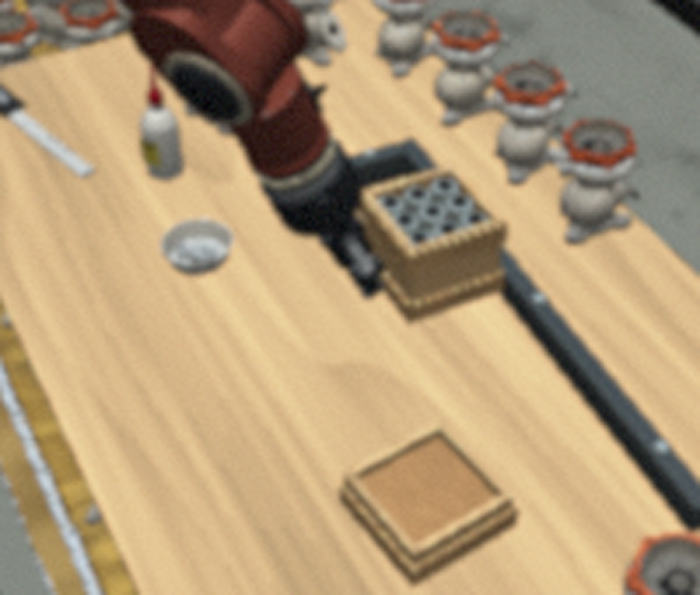

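The crate is against the long rail with a slight clockwise turn. I'll shift the contact to the right and press it flush.

>>> carry_out(series=[-3.7,0,-1.4,0,0,0,0,-3.7,17,-1.4,0,0,0,0,0,17,0,0,0,0,0,2.8,17,1.1,0,0,0,0,4.7,17,1.8,0,0,0,0,6.6,17,2.5,0,0,0,0,8.4,17,3.2,0,0,0,0])

```text
t: 18.25
tcp_pos: [481.6, -0.0, 297.4]
orientation: [[0.938, -0.003, 0.345], [-0.005, -1.0, 0.003], [0.345, -0.005, -0.938]]
contact_force: [-36.1, -1.3, 24.3]
width: -0.2
grasp_force: 17.6
```

Run:
```python
from go import *
import st
st.st(['side'],(604,15,-.08))
```

```text
t 18.25 tip [541.5   0.6 134.7] F [-36.1  -1.3  24.3] q [-26.  31.  34. 124. -64.  19. -30.]
tall_crate side 0.88 1185
tall_crate ['side'] [ 6.06311e+02  1.11080e+01 -3.70000e-01] 108.7
```

>>> carry_out(series=[-10,0,-3.7,0,0,0,0,-28,0,-10,0,0,0,0,-10,0,-58,0,0,0,0,10,0,-112,0,0,0,0,20,0,-140,0,0,0,0,20,0,-140,0,0,0,0])

```text
t: 19.1
tcp_pos: [460.0, 1.1, 440.3]
orientation: [[0.928, -0.001, 0.372], [-0.001, -1.0, -0.001], [0.372, 0.001, -0.928]]
contact_force: [-0.1, -0.1, -0.1]
width: 0.1
grasp_force: 0.0
```

Run:
```python
from go import *
import st
o=arm.get_obs();print(o['q'].round(0))
a=st.st(['side','scene'],(604,15,-.05))
R=R_of((0,.42,-1),(0,1,0))
rel((600,-80,280),R);rel((600,-80,136),R)
im=np.hstack([cv2.resize(vision.read_camera(c)[y:y+150,x:x+120],None,fx=3.2,fy=3.2,interpolation=cv2.INTER_CUBIC) for c,x,y in(('side',260,120),('scene',240,140))])
cv2.imwrite('pics/s6.png',im[...,::-1])
```

```text
[-49.  20.  62. 117. -36.  36. -55.]
t 19.1 tip [524.4   0.9 279.3] F [-0.1 -0.1 -0.1] q [-49.  20.  62. 117. -36.  36. -55.]
tall_crate side 0.6 1345
tall_crate ['side'] [ 6.00602e+02  1.61190e+01 -1.03000e-01] 43.4
tall_crate ['scene'] [ 6.04e+02  1.50e+01 -5.00e-02] 0.0
tip (600, -80, 280) shift [133.8 148.8  47.7] rot [ 0.589  0.023 -1.458] wristdist 701.0 dist 206.0 deg 90.1
tip (600, -80, 136) shift [ 81.8 148.7 182. ] rot [ 0.589  0.023 -1.458] wristdist 652.0 dist 249.0 deg 90.1
```

View pics/s6.png

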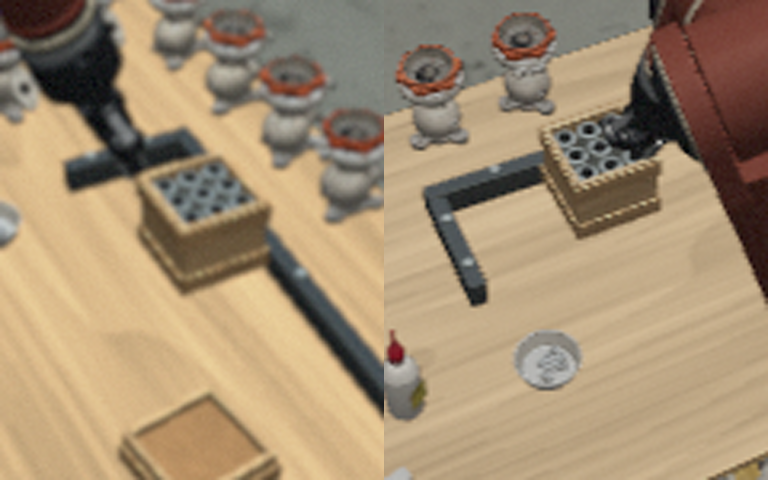

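The side crop shows the crate against the long rail and upright. The scene crop shows the free run to the short rail. Now I'll swing to its right side with the fingers half open, so there are two contacts.

>>> carry_out(series=[134,149,48,0.589,0.023,-1.458,0.5,134,149,48,0.589,0.023,-1.458,0.5,134,149,48,0.589,0.023,-1.458,0.5,134,149,48,0.589,0.023,-1.458,0.5,134,149,48,0.589,0.023,-1.458,0.5,134,149,48,0.589,0.023,-1.458,0.5,134,149,48,0.589,0.023,-1.458,0.5,134,149,48,0.589,0.023,-1.458,0.5])

```text
t: 20.4
tcp_pos: [600.3, -148.3, 439.0]
orientation: [[0.095, 0.995, 0.037], [0.917, -0.102, 0.385], [0.387, -0.002, -0.922]]
contact_force: [-1.4, 0.7, 0.6]
width: 42.7
grasp_force: 0.0
```

Run:
```python
from go import *
o=arm.get_obs();print(o['t'],o['q'].round(0),o['width'],o['orientation'].round(2),o['contact_force'])
R=R_of((.02,.42,-1),(.05,1,0))
rel((599,-80,180),R);rel((599,-80,136),R);rel((600,-50,134),R)
import st
st.st(['side'],(602,15,-.05))
```

```text
20.4 [  3.  33.  24.  84. -36.  76.  30.] 42.68142785329688 [[ 0.09  0.99  0.04]
 [ 0.92 -0.1   0.39]
 [ 0.39 -0.   -0.92]] [-1.36370602  0.66439125  0.63910502]
tip (599, -80, 180) shift [-37.7  -4.4  91.7] rot [ 0.019  0.001 -0.049] wristdist 658.0 dist 99.0 deg 3.0
tip (599, -80, 136) shift [-54.7  -4.3 132.3] rot [ 0.019  0.001 -0.049] wristdist 646.0 dist 143.0 deg 3.0
tip (600, -50, 134) shift [-27.9  -6.3 145.8] rot [ 0.019  0.001 -0.049] wristdist 638.0 dist 149.0 deg 3.0
t 20.4 tip [606.8 -81.6 279.1] F [-1.4  0.7  0.6] q [  3.  33.  24.  84. -36.  76.  30.]
tall_crate side 0.63 1284
tall_crate ['side'] [ 5.9952e+02  1.4106e+01 -5.5000e-02] 108.2
```

>>> carry_out(series=[-20,-2,48,0.019,0,-0.049,0.5,-38,-4.4,92,0.019,0,-0.049,0.5,-54.5,-4.3,132,0.019,0,-0.049,0.5,-54.5,-4.3,132,0.019,0,-0.049,0.5,-41,-5.3,139,0.019,0,-0.049,0.5,-28,-6.3,145.5,0.019,0,-0.049,0.5])

```text
t: 21.25
tcp_pos: [598.0, -115.4, 297.4]
orientation: [[0.048, 0.999, 0.025], [0.921, -0.054, 0.386], [0.386, 0.005, -0.922]]
contact_force: [0.3, 0.1, -0.2]
width: 42.9
grasp_force: 0.0
```

Run:
```python
from go import *
o=arm.get_obs();print(o['t'],o['q'].round(0),o['width'],o['contact_force'].round(1));T=o['orientation'];print('tip',o['tcp_pos']+173.4*T[:,2])
R=R_of((.02,.42,-1),(.05,1,0))
rel((600,-46,134),R);rel((601.5,-16,134),R);rel((604,30,134),R)
```

```text
21.25 [  2.  41.  19.  95. -41.  59.  40.] 42.87575468053017 [ 0.3  0.1 -0.2]
tip [602.40459419 -48.52913204 137.43281992]
tip (600, -46, 134) shift [ 0.7 -1.4  4.1] rot [ 0.007  0.001 -0.002] wristdist 637.0 dist 4.0 deg 0.4
tip (601.5, -16, 134) shift [28.4 -1.5 15.7] rot [ 0.007  0.001 -0.002] wristdist 631.0 dist 32.0 deg 0.4
tip (604, 30, 134) shift [70.9 -1.5 33.5] rot [ 0.007  0.001 -0.002] wristdist 625.0 dist 78.0 deg 0.4
```

>>> carry_out(series=[3,-1,6,0,0,0,0.5,10,-1,8,0,0,0,0.5,17,-1,11,0,0,0,0.5,24,-1,14,0,0,0,0.5,31,-1,17,0,0,0,0.5,38,-1,20,0,0,0,0.5,45,-1,22.8,0,0,0,0.5,52,-1,25.6,0,0,0,0.5])

```text
t: 22.25
tcp_pos: [598.5, -65.5, 292.9]
orientation: [[0.054, 0.998, 0.026], [0.926, -0.06, 0.373], [0.374, 0.003, -0.927]]
contact_force: [-3.4, -11.5, 4.0]
width: 42.4
grasp_force: 5.7
```

Run:
```python
from go import *
o=arm.get_obs();print(o['q'].round(0))
import st
st.st(['scene','side'],(604,70,-.05))
R=R_of((.02,.42,-1),(.05,1,0));rel((605,50,134),R);rel((606,66,134),R)
```

```text
[ -3.  40.  19.  97. -42.  56.  37.]
t 22.25 tip [602.9  -0.7 132.1] F [ -3.4 -11.5   4. ] q [ -3.  40.  19.  97. -42.  56.  37.]
tall_crate scene 0.95 1124
tall_crate ['scene'] [ 6.04667e+02  5.32180e+01 -9.40000e-02] 34.8
tall_crate side 0.81 727
tall_crate ['side'] [ 5.97087e+02  8.10500e+01 -5.07000e-01] 390.1
tip (605, 50, 134) shift [43.4  0.4 16.4] rot [ 0.007  0.011 -0.006] wristdist 624.0 dist 46.0 deg 0.8
tip (606, 66, 134) shift [58.3  0.4 22.5] rot [ 0.007  0.011 -0.006] wristdist 623.0 dist 62.0 deg 0.8
```

>>> carry_out(series=[4.6,0,1.9,0,0,0,0.5,9.2,0,3.8,0,0,0,0.5,13.8,0,5.6,0,0,0,0.5,18.5,0,7.5,0,0,0,0.5,23,0,9.3,0,0,0,0.5,27.7,0,11.2,0,0,0,0.5,32.3,0,13,0,0,0,0.5,37,0,14.9,0,0,0,0.5])

```text
t: 23.45
tcp_pos: [600.7, -24.9, 292.8]
orientation: [[0.054, 0.998, 0.024], [0.925, -0.059, 0.375], [0.376, 0.002, -0.927]]
contact_force: [-3.4, -10.4, 2.6]
width: 42.6
grasp_force: 5.1
```

Run:
```python
from go import *
o=arm.get_obs();print(o['q'].round(0))
import st
st.st(['scene'],(605,100,-.05))
```

```text
[ -6.  40.  19.  98. -43.  55.  34.]
t 23.45 tip [604.9  40.1 132.1] F [ -3.4 -10.4   2.6] q [ -6.  40.  19.  98. -43.  55.  34.]
tall_crate scene 0.71 1216
tall_crate ['scene'] [ 6.06522e+02  9.62510e+01 -6.20000e-02] 8.2
```

>>> carry_out(series=[4.6,0,1.9,0,0,0,0.5,9.2,0,3.8,0,0,0,0.5,13,0,5.3,0,0,0,0.5,16,0,6.5,0,0,0,0.5,19,0,7.7,0,0,0,0.5,21,0,8.5,0,0,0,0.5,23,0,9.3,0,0,0,0.5])

```text
t: 24.42
tcp_pos: [602.1, 0.3, 292.8]
orientation: [[0.054, 0.998, 0.024], [0.925, -0.059, 0.376], [0.376, 0.002, -0.926]]
contact_force: [-2.3, -9.9, 1.6]
width: 42.5
grasp_force: 4.8
```

Run:
```python
from go import *
import st
st.st(['scene'],(607,122,-.05))
```

```text
t 24.43 tip [606.2  65.4 132.2] F [-2.3 -9.9  1.6] q [ -9.  40.  18.  98. -44.  54.  32.]
tall_crate scene 0.81 1138
tall_crate ['scene'] [ 6.08269e+02  1.19805e+02 -1.12000e-01] 29.6
```

>>> carry_out(series=[1.9,0,0.8,0,0,0,0.5,3.7,0,1.5,0,0,0,0.5,5.6,0,2.2,0,0,0,0.5,7.4,0,3,0,0,0,0.5])

```text
t: 25.02
tcp_pos: [602.0, 3.1, 293.4]
orientation: [[0.057, 0.998, 0.025], [0.928, -0.062, 0.367], [0.368, 0.003, -0.93]]
contact_force: [-7.1, -20.5, 7.8]
width: 42.4
grasp_force: 10.2
```

>>> carry_out(series=[1,0,0.4,0,0,0,0.5,2.5,0,1,0,0,0,0.5,2.5,0,1,0,0,0,0.5])

```text
t: 25.4
tcp_pos: [601.9, 3.6, 293.6]
orientation: [[0.058, 0.998, 0.026], [0.929, -0.064, 0.364], [0.365, 0.003, -0.931]]
contact_force: [-6.5, -22.4, 7.6]
width: 42.9
grasp_force: 11.0
```

>>> carry_out(series=[-9,0,-3.6,0,0,0,0.5,-30,0,-12,0,0,0,0.5,-50,0,-20,0,0,0,0.5,-32,0,-65,0,0,0,0.5,-10,0,-122,0,0,0,0.5,0,0,-150,0,0,0,0.5,0,0,-150,0,0,0,0.5])

```text
t: 26.28
tcp_pos: [600.6, -42.5, 434.0]
orientation: [[0.047, 0.998, 0.028], [0.921, -0.054, 0.385], [0.386, 0.007, -0.923]]
contact_force: [-0.1, 1.0, -0.1]
width: 42.7
grasp_force: 0.0
```

Run:
```python
from go import *
import st
o=arm.get_obs();print(o['q'].round(0))
st.st(['side','scene'],(607,125,-.05))
from fit import *
fit('corner_stop',STOP,['side'],(659,172,-.05))
im=np.hstack([cv2.resize(vision.read_camera(c)[y:y+120,x:x+80],None,fx=5,fy=5,interpolation=cv2.INTER_CUBIC) for c,x,y in(('side',250,110),('scene',240,140))])
cv2.imwrite('pics/s7.png',im[:600,:800,::-1])
```

```text
[ -7.  31.  23.  89. -36.  70.  25.]
t 26.27 tip [605.4  24.3 274.1] F [-0.1  1.  -0.1] q [ -7.  31.  23.  89. -36.  70.  25.]
tall_crate side 0.85 1135
tall_crate ['side'] [ 6.07484e+02  1.21088e+02 -8.10000e-02] 107.6
tall_crate scene 0.6 1193
tall_crate ['scene'] [ 6.09170e+02  1.21503e+02 -7.30000e-02] 12.9
corner_stop side 0.82 1313
corner_stop ['side'] [ 6.59104e+02  1.71840e+02 -5.00000e-02] 486.1
```

View pics/s7.png

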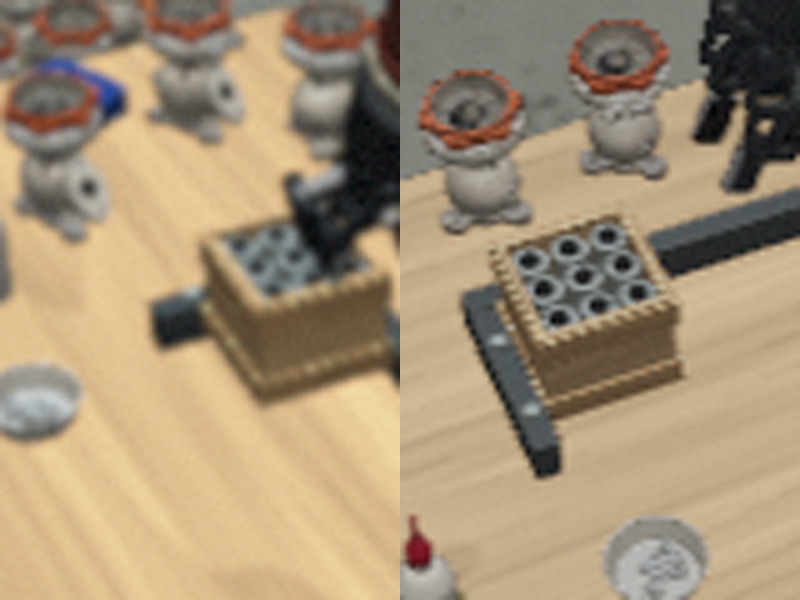

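The scene crop shows the crate against the short rail and in the corner. I'll seat it with one more press on the front face, then one on the side, checking by force.

Run:
```python
from go import *
R=R_of((.4,-.02,-1),(1,-.05,0))
rel((528,120,280),R);rel((533,120,136),R)
```

```text
tip (528, 120, 280) shift [ 148.9 -145.3   50.6] rot [-0.595 -0.011  1.45 ] wristdist 531.0 dist 214.0 deg 89.8
tip (533, 120, 136) shift [  93.6 -140.   183.5] rot [-0.595 -0.011  1.45 ] wristdist 468.0 dist 249.0 deg 89.8
```

>>> carry_out(series=[149,-145,48,-0.595,-0.011,1.45,0.5,149,-145,48,-0.595,-0.011,1.45,0.5,149,-145,48,-0.595,-0.011,1.45,0.5,149,-145,48,-0.595,-0.011,1.45,0.5,149,-145,48,-0.595,-0.011,1.45,0.5,149,-145,48,-0.595,-0.011,1.45,0.5,149,-145,48,-0.595,-0.011,1.45,0.5,149,-145,48,-0.595,-0.011,1.45,0.5])

```text
t: 27.68
tcp_pos: [463.5, 122.2, 444.2]
orientation: [[0.927, 0.018, 0.374], [0.016, -1.0, 0.008], [0.374, -0.001, -0.927]]
contact_force: [-0.6, -1.0, -0.6]
width: 42.7
grasp_force: 0.0
```

Run:
```python
from go import *
o=arm.get_obs();print(o['t'],o['q'].round(0),o['tcp_pos'].round(1))
R=R_of((.4,-.02,-1),(1,-.05,0))
rel((530,120,180),R);rel((533,120,135),R);rel((545,120,135),R);rel((550,120,135),R)
```

```text
27.675 [-61.  21.  57. 114. -25.  35. -80.] [463.5 122.2 444.2]
tip (530, 120, 180) shift [-36.6  -0.9  96.5] rot [-0.026 -0.002  0.063] wristdist 482.0 dist 103.0 deg 3.9
tip (533, 120, 135) shift [-50.7  -0.8 139.3] rot [-0.026 -0.002  0.063] wristdist 468.0 dist 148.0 deg 3.9
tip (545, 120, 135) shift [-39.5  -0.5 143.8] rot [-0.026 -0.002  0.063] wristdist 478.0 dist 149.0 deg 3.9
tip (550, 120, 135) shift [-34.9  -0.5 145.7] rot [-0.026 -0.002  0.063] wristdist 483.0 dist 150.0 deg 3.9
```

>>> carry_out(series=[-20,0,48,-0.026,0,0.063,0.5,-37,-1,96,-0.026,0,0.063,0.5,-50.7,-1,139,-0.026,0,0.063,0.5,-46,-1,141,-0.026,0,0.063,0.5,-42,-1,142.6,-0.026,0,0.063,0.5,-40,-1,143.6,-0.026,0,0.063,0.5,-38,-1,144.4,-0.026,0,0.063,0.5])

```text
t: 28.55
tcp_pos: [482.9, 124.0, 297.4]
orientation: [[0.926, -0.044, 0.376], [-0.041, -0.999, -0.016], [0.376, -0.001, -0.926]]
contact_force: [-1.9, -0.4, 2.0]
width: 42.7
grasp_force: 1.2
```

Light contact. I'll press gradually.

>>> carry_out(series=[1.9,0,0.8,0,0,0,0.5,3.7,0,1.5,0,0,0,0.5,5.6,0,2.2,0,0,0,0.5,5.6,0,2.2,0,0,0,0.5])

```text
t: 29.05
tcp_pos: [485.2, 123.5, 295.3]
orientation: [[0.93, -0.043, 0.364], [-0.041, -0.999, -0.014], [0.365, -0.002, -0.931]]
contact_force: [-12.3, -1.2, 9.2]
width: 42.4
grasp_force: 5.7
```

>>> carry_out(series=[1.9,0,0.8,0,0,0,0.5,3.7,0,1.5,0,0,0,0.5,5.6,0,2.2,0,0,0,0.5,5.6,0,2.2,0,0,0,0.5])

```text
t: 29.55
tcp_pos: [487.3, 123.1, 293.9]
orientation: [[0.935, -0.042, 0.353], [-0.041, -0.999, -0.012], [0.353, -0.003, -0.935]]
contact_force: [-21.8, 0.2, 15.0]
width: 42.6
grasp_force: 11.2
```

>>> carry_out(series=[-9,0,-3.6,0,0,0,0.5,-30,0,-12,0,0,0,0.5,-50,0,-20,0,0,0,0.5,-32,0,-65,0,0,0,0.5,-10,0,-122,0,0,0,0.5,5,0,-160,0,0,0,0.5,5,0,-160,0,0,0,0.5])

```text
t: 30.42
tcp_pos: [440.8, 125.9, 449.7]
orientation: [[0.923, -0.043, 0.382], [-0.04, -0.999, -0.014], [0.382, -0.003, -0.924]]
contact_force: [0.1, 0.6, -0.7]
width: 42.3
grasp_force: 0.0
```

Run:
```python
from go import *
import st
o=arm.get_obs();print(o['q'].round(0),o['tcp_pos'].round(1))
st.st(['side','scene'],(607,123,-.05))
R=R_of((.02,.42,-1),(.05,1,0))
rel((604,30,285),R);rel((604,30,134),R)
```

```text
[-70.  21.  67. 116. -27.  35. -82.] [440.8 125.9 449.7]
t 30.43 tip [507.  123.5 289.5] F [ 0.1  0.6 -0.7] q [-70.  21.  67. 116. -27.  35. -82.]
tall_crate side 0.89 1210
tall_crate ['side'] [ 6.08701e+02  1.23085e+02 -1.14000e-01] 25.3
tall_crate ['scene'] [ 6.07e+02  1.23e+02 -5.00e-02] 0.0
tip (604, 30, 285) shift [156.5 155.6  63.4] rot [ 0.596  0.013 -1.447] wristdist 679.0 dist 230.0 deg 89.7
tip (604, 30, 134) shift [100.3 155.5 203.6] rot [ 0.596  0.013 -1.447] wristdist 625.0 dist 275.0 deg 89.7
```

>>> carry_out(series=[156,155,60,0.596,0.013,-1.447,0.5,156,155,60,0.596,0.013,-1.447,0.5,156,155,60,0.596,0.013,-1.447,0.5,156,155,60,0.596,0.013,-1.447,0.5,156,155,60,0.596,0.013,-1.447,0.5,156,155,60,0.596,0.013,-1.447,0.5,156,155,60,0.596,0.013,-1.447,0.5,156,155,60,0.596,0.013,-1.447,0.5])

```text
t: 31.62
tcp_pos: [599.4, -37.6, 447.4]
orientation: [[0.192, 0.978, 0.077], [0.902, -0.207, 0.379], [0.387, -0.004, -0.922]]
contact_force: [0.8, 0.4, -0.9]
width: 42.8
grasp_force: 0.0
```

Run:
```python
from go import *
o=arm.get_obs();print(o['t'],o['q'].round(0),o['tcp_pos'].round(1))
R=R_of((.02,.42,-1),(.05,1,0))
rel((604,35,180),R);rel((605,40,135),R);rel((606,60,135),R);rel((606,64,135),R)
```

```text
31.625 [ -6.  30.  20.  89. -36.  68.  15.] [599.4 -37.6 447.4]
tip (604, 35, 180) shift [-36.4   0.6 101.4] rot [ 0.059  0.001 -0.147] wristdist 638.0 dist 108.0 deg 9.1
tip (605, 40, 135) shift [-49.1   0.7 144.9] rot [ 0.059  0.001 -0.147] wristdist 625.0 dist 153.0 deg 9.1
tip (606, 60, 135) shift [-30.9  -2.4 152.5] rot [ 0.059  0.001 -0.147] wristdist 624.0 dist 156.0 deg 9.1
tip (606, 64, 135) shift [-27.3  -3.3 154. ] rot [ 0.059  0.001 -0.147] wristdist 624.0 dist 156.0 deg 9.1
```

>>> carry_out(series=[-18,0,50,0.059,0,-0.147,0.5,-36,0.6,101,0.059,0,-0.147,0.5,-49,0.7,145,0.059,0,-0.147,0.5,-43,-0.4,147.5,0.059,0,-0.147,0.5,-37,-1.4,150,0.059,0,-0.147,0.5,-31,-2.4,152.5,0.059,0,-0.147,0.5,-27.5,-3,154,0.059,0,-0.147,0.5])

```text
t: 32.5
tcp_pos: [604.1, -1.9, 298.3]
orientation: [[0.048, 0.999, 0.025], [0.921, -0.054, 0.386], [0.386, 0.005, -0.922]]
contact_force: [0.0, 0.4, 0.9]
width: 42.7
grasp_force: 0.0
```

>>> carry_out(series=[1.9,0,0.8,0,0,0,0.5,3.7,0,1.5,0,0,0,0.5,5.6,0,2.2,0,0,0,0.5,5.6,0,2.2,0,0,0,0.5])

```text
t: 33.0
tcp_pos: [604.0, 0.3, 297.5]
orientation: [[0.052, 0.998, 0.025], [0.923, -0.057, 0.381], [0.382, 0.003, -0.924]]
contact_force: [-2.2, -5.5, 4.8]
width: 42.9
grasp_force: 3.1
```

>>> carry_out(series=[1.9,0,0.8,0,0,0,0.5,3.7,0,1.5,0,0,0,0.5,5.6,0,2.2,0,0,0,0.5,7.4,0,3,0,0,0,0.5,9.3,0,3.7,0,0,0,0.5,9.3,0,3.7,0,0,0,0.5])

```text
t: 33.75
tcp_pos: [603.7, 2.6, 298.2]
orientation: [[0.056, 0.998, 0.027], [0.927, -0.063, 0.369], [0.37, 0.004, -0.929]]
contact_force: [-6.5, -19.7, 11.1]
width: 43.1
grasp_force: 9.7
```

>>> carry_out(series=[1.9,0,0.8,0,0,0,0.5,4.6,0,1.9,0,0,0,0.5,4.6,0,1.9,0,0,0,0.5])

```text
t: 34.12
tcp_pos: [603.6, 3.8, 298.6]
orientation: [[0.059, 0.998, 0.028], [0.929, -0.065, 0.363], [0.364, 0.005, -0.931]]
contact_force: [-9.2, -26.2, 14.1]
width: 42.7
grasp_force: 12.9
```

>>> carry_out(series=[-14,0,-5.6,0,0,0,0.5,-40,0,-16,0,0,0,0.5,-60,0,-24,0,0,0,0.5,-42,0,-69,0,0,0,0.5,-22,0,-120,0,0,0,0.5,0,0,-170,0,0,0,0.5,0,-40,-200,0.2,0,0,0.5,0,-60,-220,0.3,0,0,0.5])

```text
t: 35.12
tcp_pos: [538.8, -63.5, 501.6]
orientation: [[0.049, 0.96, -0.276], [0.921, 0.063, 0.384], [0.386, -0.273, -0.881]]
contact_force: [-0.1, -0.2, -0.1]
width: 42.8
grasp_force: 0.0
```

Run:
```python
from go import *
import st
o=arm.get_obs();print(o['t'],o['q'].round(0),o['tcp_pos'].round(1))
st.st(['side','scene'],(607,123,-.05))
# wrist: top-rim of crate in wrist view, if visible
p=vision.camera_params('wrist'); im=vision.read_camera('wrist'); cv2.imwrite('pics/w8.png',im[...,::-1])
print('cam',p['pose'][:3,3].round(),p['pose'][:3,2].round(2))
for P in[(607,125,216),(659,172,155),(532,178,155)]: print(P,proj('wrist',P,p).round())
for n in('tall_crate','corner_stop','low_crate'): print(n,[(x['uv'],round(x['score'],2),int(x['pixels'].sum())) for x in models.trace(n,'wrist')[:2]])
for n in('low_crate','valve_left','valve_right','grease_tub','nut_dish','oil_bottle'):
    vision.read_camera('side')
    print(n,[(ray('side',x['uv'],120).round(),round(x['score'],2)) for x in models.mark_of(n,'side')[:1]])
```

```text
35.125 [ -3.  26.  19.  86. -25.  93.  21.] [538.8 -63.5 501.6]
t 35.12 tip [490.9   3.1 348.8] F [-0.1 -0.2 -0.1] q [ -3.  26.  19.  86. -25.  93.  21.]
tall_crate side 0.86 1194
tall_crate ['side'] [ 6.08763e+02  1.23814e+02 -8.00000e-02] 30.7
tall_crate scene 0.85 1169
tall_crate ['scene'] [ 6.06124e+02  1.20993e+02 -7.60000e-02] 18.4
cam [536.  15. 500.] [-0.27  0.11 -0.96]
(607, 125, 216) [485. 127.]
(659, 172, 155) [511. 110.]
(532, 178, 155) [409. 102.]
tall_crate [([480.1, 141.5], 0.74, 10228)]
corner_stop [([509.1, 236.8], 0.66, 3665)]
low_crate []
low_crate [(array([ 458., -224.,  120.]), 0.82)]
valve_left [(array([526., 370., 120.]), 0.65)]
valve_right [(array([ 548., -411.,  120.]), 0.79)]
grease_tub [(array([ 448., -389.,  120.]), 0.89)]
nut_dish [(array([435., 159., 120.]), 0.56)]
oil_bottle [(array([464., 314., 120.]), 0.73)]
```

Run:
```python
from fit import *
import fit as F
v=fit('tall_crate',CR,['wrist'],(607,123,-.05))
p=vision.camera_params('wrist')
vision.read_camera('wrist'); r=models.trace('corner_stop','wrist')[0]['pixels'].astype(float)
c=render('wrist',p,CR,v)>0.3
w=np.ones_like(r); w[cv2.dilate(c.astype(np.uint8),np.ones((5,5)))>0]=0
u0=int(proj('wrist',(640,-60,155),p)[1]); print(u0, r.sum(), (r*w).sum()); w[260:]=0
f=lambda s:np.sum(w*(cv2.GaussianBlur(render('wrist',p,STOP,(s[0],s[1],s[2]/100)),(0,0),1)-cv2.GaussianBlur(r,(0,0),1))**2)
s=np.array([659,172,-5.]); 
for d in(5,2): 
    o=minimize(f,s,method='Nelder-Mead',options=dict(initial_simplex=[s,s+[d,0,0],s+[0,d,0],s+[0,0,d]],maxiter=120)); s=o.x
print('stop',s,o.fun)
a=s[2]/100; d=v[:2]-s[:2]; print('crate in stop',np.array([[np.cos(a),np.sin(a)],[-np.sin(a),np.cos(a)]])@d,'dyaw',v[2]-a)
```

```text
tall_crate wrist 0.67 10115
tall_crate ['wrist'] [ 6.05476e+02  1.23132e+02 -5.60000e-02] 144.9
309 3670.0 3476.0
stop [661.44647637 187.10380878  12.04597077] 209.07939837486356
crate in stop [-63.25259195 -56.78239491] dyaw -0.17641593926410815
```

```bash
python3 -c "
from cell import arm
print(arm.sign_off())"
```

```text
the job is handed in; nothing more can be done
None
```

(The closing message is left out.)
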